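# Unclip the sander battery from its charging dock

## Robot

A 7-joint arm with a two-finger parallel gripper is mounted at the origin on the work surface. World frame = base frame: x ahead of the robot, y to its left, z up, the work surface at z = 0. Lengths are in m, angles in rad, forces in N, time in s.
With the tool pointing down it reaches from about 0.4 to 0.875 m from the base axis. Payload 19.3 kg.
Tool frame: the origin (TCP) lies midway between the tips of the shut fingers; the grasp point (between the pads) lies bot.grip_point_offset behind it (bot.grip_point_offset is the distance from the TCP to the grasp point, in m); z points along the fingers, y is the direction in which the jaws open and shut (so a half turn about z gives the same grasp; the last joint's range is limited). The gripper opens to 85 mm and grips with 20 to 120 N. Pads are 22 mm wide; open, the fingers measure 114 mm over their backs; the gripper's body (76 mm by 85 mm) begins 54 mm behind the grasp point. The pads swing forward as they close: fully open they stand 13 mm farther back than shut.
Start: joints at [1.039, 0.521, -0.036, 1.599, 0.021, 1.021, -0.113], TCP at [0.278, -0.56, 0.231] pointing down, gripper open.
Joint ranges: [-2.91, 2.91], [-0.3, 2.13], [-1.5, 1.42], [0.17, 2.43], [-1.26, 4.41], [0.16, 1.93], [-2.52, 2.52]. Speed limits (rad/s): [1.89, 1.89, 2.39, 2.39, 3.01, 3.01, 3.01].

## Interface

Orientations are given as [roll, pitch, yaw] about the fixed x, y, z axes, in that order (R = Rz(yaw) Ry(pitch) Rx(roll)).
In Python, from workcell import bot gives the robot as it stands.
- The arm moves only by the tool servo_tool, never from a script. Its argument "rows" is a list that holds one entry, the list of rows, each a list of 6 numbers: the shift along the tool's x, y, z in cm, then the turn, a rotation vector about the tool's x, y, z in degrees. A call has 1 to 5 rows; each row shifts and turns the commanded pose from where the row before left it, along the tool's axes as they then stand; what a row does not reach is not made up. A row lasts 1/8 s, in which the tool goes at most 62.5 mm and 10.7 degrees, less where a joint would pass 70% of its speed; a pose out of reach is approached as far as the arm can. A call is refused whole if a number of a shift passes 6.25 or a number of a turn 10.7, either way. A call with a gripper value outside its range is refused whole. "grip" is the opening, from -1 (shut) to 1 (fully open), so that 0 is half open, set as the call begins (left out, the last holds). The fingers move at their own pace and stop on an object; "squeeze" is the grip in N (left out, the last holds). Time passes only in rows, so rows that do not move let the fingers close. It gives the time, the measured TCP pose, the force and the opening at its end, in the units of the state.
- bot.observe(): the state, without advancing time (a new reading comes with each control period).
- bot.grab_frame(name): name is "scene" or "top" or "wrist"; returns a dict with "image" (400x640x3 uint8, red, green, blue), "K" (3x3 intrinsics, pixels), "R" (3x3) and "t" (3): a world point X has camera coordinates R X + t; the wrist camera has in their place "mount" (4x4, takes a point from camera to tool coordinates, whose origin is the TCP and whose axes are the flange's). Camera axes: x right, y down, z forward; pixel columns grow to the right and rows downward; lengths in m; the calibration is good to about 2 mm. A picture is of the moment at which its call begins: read the wrist's pose just before it. There is no depth.
- bot.job_done(): hands the job in, once; it reports no verdict.
The state is a dict: "clock": time; "qpos": joint angles; "qd": joint speeds; "joint_efforts": joint torques, N m; "position": TCP position; "tool_rot": TCP orientation; "force": force on the tool from outside, world axes, zero at the start; "moment": the same for the moment, N m; "grip_width": finger opening in m.
Only numpy, scipy, OpenCV 4.12 (cv2) and the standard library are available. Lean on these libraries where they do the work, as an engineer would, in place of code of your own. Each camera call takes 0.05 s, during which the arm holds its last target.

## Task

The blue dust shield stands in the slot right beside the battery pack and blocks one of its orange side catches: slide it straight up out of the slot and stand it in the slot of the dark wooden rack, letting go of it there. Then pinch the pack's two orange catches together, lift the pack level out of the charging dock, and finish while still holding it pinched and steady, at least 8 cm above where it sat and resting on nothing. Leave the other things on the bench where they are.

Things in the scene. Friction and masses are not known exactly. Their poses are not given: they have to be found in the camera images.
- dock: Grey charging dock fixed to the bench, 136 x 105 mm (x, y), rim 48 mm above the bench, yaw varies. Origin on the bench under the centre of the pack's well (82 x 42 mm, floor at height 10 mm). Beside the well a slot runs along x for the shield: centre plane at y = +46.5 mm, 9 mm wide, floor at height 10 mm, open at the top, its ends closed. Steel lips hold down the hooks of the catches.
- pack: Loose black battery pack, 0.25 to 0.5 kg, 80 x 42 x 90 mm, grey cap with yellow patch. Origin at the centre of its underside, z up; it starts in the dock with the dock's axes, underside at height 10 mm, top at 100 mm. Orange catches on its +y and -y sides. It lifts only while both are pressed in (4 mm or more), and must rise 40 mm to leave the well.
- catch_left (a joint): Travel (m) of the orange catch on the pack's +y side: 0 sprung out, 0.0055 fully pressed in towards the pack's middle (3 N at first, 8 N at the end; springs back when let go). A grip of 20 N or more presses both fully and carries the pack by them.
- catch_right (a joint): The same for the catch on the pack's -y side.
- catch_left_pad (a point): Centre of the flat, ribbed outer face of the +y catch, 66 mm above the pack's underside (height 76 mm at the start), facing the pack's +y: press here. The face is 26 mm wide (x) and free from the dock's rim (height 48 mm) up to height 92 mm. The two catches' outer faces stand 60 mm apart sprung out, 49 mm pressed in.
- catch_right_pad (a point): The same point on the -y catch; its outer face looks along the pack's -y.
- shield: Loose blue dust shield, a rigid panel 120 mm wide (x), 6 mm thick (y), 140 mm tall (z), 70 g. Origin at the centre of its lower edge, z up. It starts upright (within 5 degrees) in the dock's slot, its axes along the dock's, upper edge at height 150 mm (50 mm above the pack's top), only 13 mm from the left (+y) catch.
- rack: Dark wooden rack fixed to the bench, 140 mm (x) by 66 mm (y) by 50 mm tall. Origin on the bench under its centre, z up. One slot along x through its middle (y = 0): 14 mm wide, 40 mm deep (floor 10 mm above the bench), open at the top and at both ends. Its yaw varies, and it and the dock may stand on either side of the robot.
There are look-alikes about, which are no part of the job. Several things have the shape of the shield; the one meant has the colours described above. Leave any purple look-alike of the rack alone.

How it is judged:
On the way, in this order (a step that is already met when the one before it is completed fails the run):
1. the shield has been drawn up out of the dock's slot while the pack stays seated (z of shield in the frame of dock above 0.05 m and not (z of pack in the frame of dock above 0.03 m)), for 0.1 s.
2. the shield stands in the rack's slot, let go, while the pack stays seated (y of shield in the frame of rack between -0.01 and 0.01 m and x of shield in the frame of rack between -0.04 and 0.04 m and z of shield in the frame of rack below 0.018 m and angle between shield's own z axis and vertical below 0.3 rad and linear speed of shield below 0.03 m/s and contact force between shield and the fingers below 0.1 N and not (z of pack in the frame of dock above 0.03 m)), for 0.2 s.
3. the pack is lifted by its pinched catches, clear of the dock (z of pack in the frame of dock above 0.09 m and angle between pack's own z axis and vertical below 0.35 rad and value of joint each of catch_left, catch_right above 0.0035 m and contact force between pack and the fingers above 2 N), for 0.2 s.
At the end, for the whole second after the job is handed in: Shield let go and at rest in the rack's slot (on its floor within 8 mm, within 40 mm of mid-slot, 17 deg of upright). Fingers hold the pack, both catches pressed in 3.5 mm or more, 80 mm or more above its seat, within 20 deg of level, steady, resting on nothing (all of step 3 and y of shield in the frame of rack between -0.01 and 0.01 m and x of shield in the frame of rack between -0.04 and 0.04 m and z of shield in the frame of rack below 0.018 m and angle between shield's own z axis and vertical below 0.3 rad and linear speed of shield below 0.03 m/s and contact force between shield and the fingers below 0.1 N and contact force between pack and dock below 0.1 N and contact force between pack and rack below 0.1 N and contact force between pack and shield below 0.1 N and linear speed of pack below 0.04 m/s and contact force between pack and glue below 0.1 N and contact force between pack and parts_cabinet below 0.1 N and contact force between pack and offcut_bin below 0.1 N and contact force between pack and radio below 0.1 N and contact force between pack and sander below 0.1 N and contact force between pack and vise below 0.1 N); the arm keeps its last pose, push and grip.
It fails at once if a bystander on the bench was moved more than 30 mm (distance of any of wheel, sanding_block, glue, screw_jar, screwdriver, tape_roll, brush from where it was at the start of the episode above 0.03 m).
It also fails if it takes over 58 s, if anything falls off the work surface, if the arm or the gripper's body presses on something with over 40 N, if the wrist force passes 120 N, or if a joint passes its speed limit or range.

## Working session

There is one attempt and no reset: what is moved stays moved. The work goes in short steps, Python scripts to look and compute and a tool call to move; the robot and the scene stay as the last step left them, time stands still between calls to the robot, and variables do not carry over. Pictures are saved under pics/ and viewed, and the job is handed in when it is done.

Besides the shell and the picture viewer there is one more tool, called after "Request:" as name([rows], argument=value, ...), one row to a line, values as JSON. servo_tool: Moves the arm, as the interface text tells. Its arguments: {"type":"object","properties":{"rows":{"type":"array"},"grip":{"type":"number"},"squeeze":{"type":"number"}},"required":["rows"]}

```bash
ls; mkdir -p pics
python3 - <<'E'
from workcell import bot
import cv2,pickle
print(bot.observe(), bot.grip_point_offset)
for n in ("scene","top","wrist"):
    f=bot.grab_frame(n); cv2.imwrite(f"pics/{n}0.png",f["image"][:,:,::-1]); pickle.dump(f,open(f"{n}0.pkl","wb"))
    print(n,{k:v.round(4).tolist() for k,v in f.items() if k!="image"})
E
```

```text
pics
{'clock': 0.0, 'qpos': array([ 1.03878305,  0.52199574, -0.03631634,  1.60000187,  0.021243  ,
        1.02109726, -0.11280289]), 'qd': array([ 0.00054725,  0.0008625 , -0.0001377 , -0.00033155,  0.00114374,
       -0.00093405, -0.00217418]), 'joint_efforts': array([ 3.88386725e-04, -9.27108836e+01,  1.98023781e+00, -3.69931269e+01,
        1.78847043e-02,  8.12575308e-03, -5.21551647e-05]), 'position': array([ 0.27828462, -0.559255  ,  0.23073945]), 'tool_rot': array([-3.14048280e+00,  1.21706361e-04,  4.61813264e-01]), 'force': array([-0.66764737,  0.1089486 , -0.02561581]), 'moment': array([ 0.00617852, -0.01666428,  0.03575729]), 'grip_width': 0.085767810177052} 0.0187
scene {'K': [[494.1443, 0.0, 323.5684], [0.0, 494.1443, 185.491], [0.0, 0.0, 1.0]], 'R': [[-0.7745, 0.6325, -0.0005], [0.4666, 0.5708, -0.6756], [-0.4271, -0.5235, -0.7373]], 't': [0.3508, -0.1317, 1.4968]}
top {'K': [[461.3557, 0.0, 313.5293], [0.0, 461.3557, 200.3383], [0.0, 0.0, 1.0]], 'R': [[0.0599, -0.9982, -0.0038], [-0.9745, -0.0577, -0.2169], [0.2162, 0.0167, -0.9762]], 't': [-0.0429, 0.4333, 1.002]}
wrist {'K': [[301.6251, 0.0, 325.1728], [0.0, 301.6251, 202.1646], [0.0, 0.0, 1.0]], 'mount': [[-0.0015, -0.9582, -0.2861, 0.0735], [1.0, -0.0016, 0.0003, -0.0007], [-0.0007, -0.2861, 0.9582, -0.1428], [0.0, 0.0, 0.0, 1.0]]}
```

View pics/scene0.png

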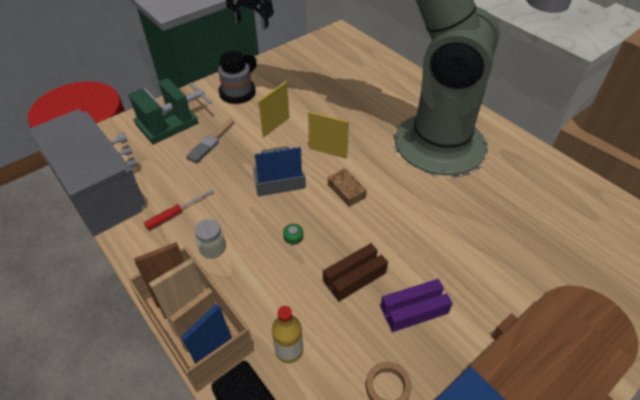

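View pics/top0.png

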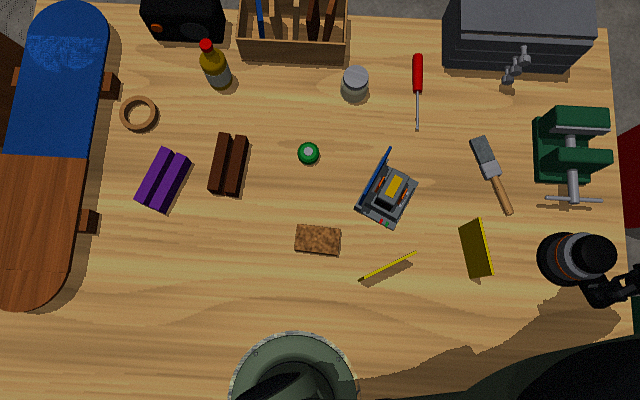

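View pics/wrist0.png

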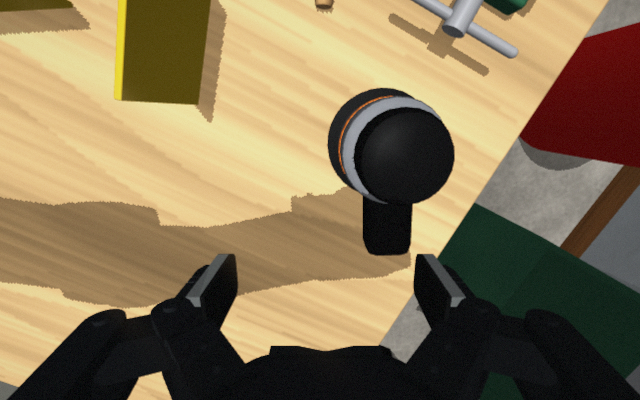

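The top view shows the dock with the pack at about (388,195), the blue shield at (374,172), the dark rack at (229,165) and the purple look-alike at (163,180). Panels shaped like the shield are yellow at (387,266) and (476,248), and a blue one lies in the offcut bin at scene (207,333). The one meant is the blue panel in the dock's slot. I'll enlarge both regions to confirm.

Run:
```python
import pickle,cv2,numpy as np
t=pickle.load(open("top0.pkl","rb"))["image"][:,:,::-1]; s=pickle.load(open("scene0.pkl","rb"))["image"][:,:,::-1]
a=cv2.resize(t[135:235,340:430],None,fx=6,fy=6,interpolation=cv2.INTER_CUBIC)
b=cv2.resize(t[120:220,195:265],None,fx=5,fy=5,interpolation=cv2.INTER_CUBIC)
c=cv2.resize(s[135:200,240:320],None,fx=8,fy=8,interpolation=cv2.INTER_CUBIC)
d=cv2.resize(s[235:305,315:395],None,fx=8,fy=8,interpolation=cv2.INTER_CUBIC)
for n,i in zip("abcd",(a,b,c,d)): cv2.imwrite(f"pics/crop_{n}.png",i); print(i.shape)
```

```text
(600, 540, 3)
(500, 350, 3)
(520, 640, 3)
(560, 640, 3)
```

View pics/crop_a.png

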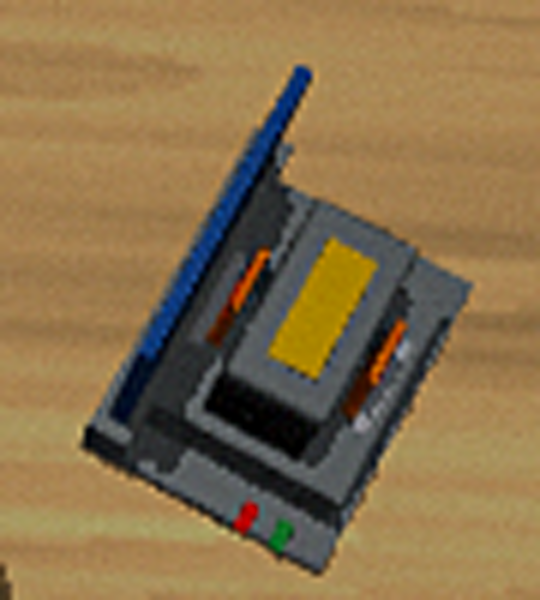

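View pics/crop_b.png

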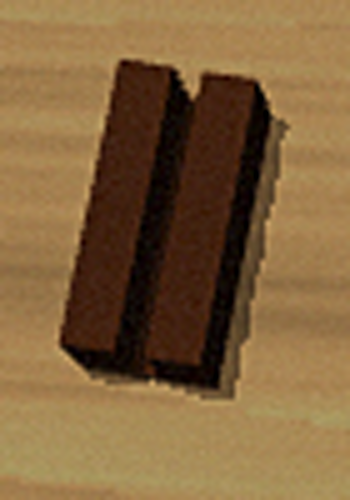

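View pics/crop_c.png

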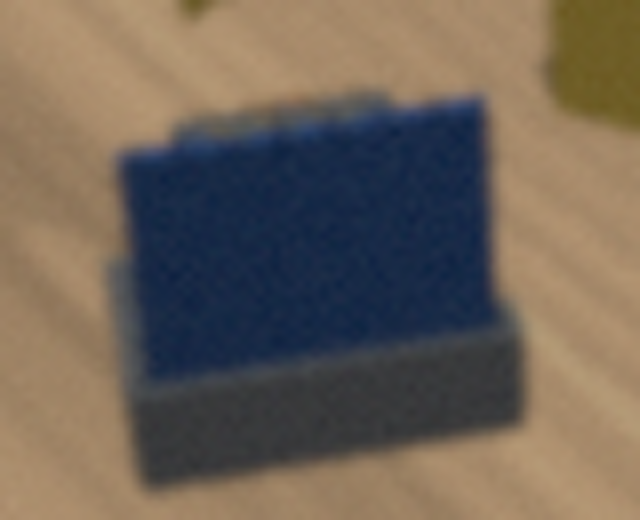

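View pics/crop_d.png

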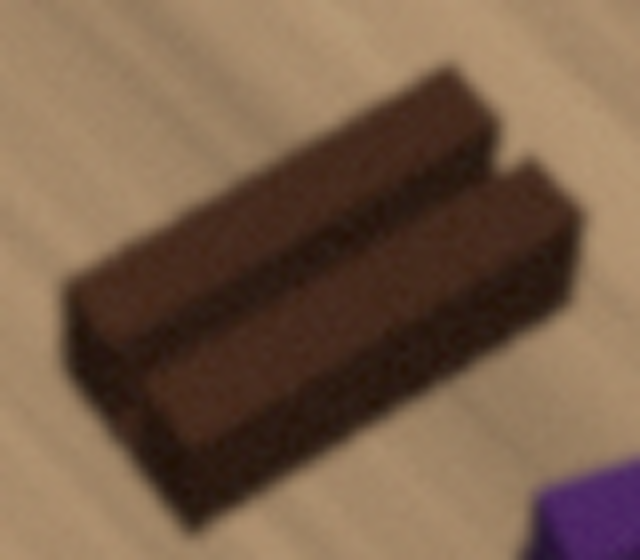

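The crops confirm it: the blue shield stands in the grey dock next to the pack, and the brown rack is the target. Next I fit poses from the corners in both views.

```bash
cat > h.py <<'E'
import pickle,cv2,numpy as np
from scipy.optimize import least_squares
from scipy.spatial.transform import Rotation as Ro
F={n:pickle.load(open(f"{n}0.pkl","rb")) for n in("scene","top")}
def proj(f,X):
    c=np.atleast_2d(X)@f["R"].T+f["t"]; return c[:,:2]/c[:,2:]*f["K"][0,0]+f["K"][:2,2]
def uncrop(p,s,o): return (np.array(p,float)+.5)/s-.5+np.array(o)
def Rz(a): return Ro.from_euler('z',a).as_matrix()
def wristcam(f,st):
    T=np.eye(4);T[:3,:3]=Ro.from_euler('xyz',st["tool_rot"]).as_matrix();T[:3,3]=st["position"]
    M=np.linalg.inv(T@f["mount"]); return dict(K=f["K"],R=M[:3,:3],t=M[:3,3],image=f["image"])
E
python3 - <<'E'
from h import *
for n in F: print(n,-F[n]["R"].T@F[n]["t"])
# rack
xs=70;
T=lambda l:uncrop(l,5,(195,120)); S=lambda l:uncrop(l,8,(315,235))
# far end=+x
mod=np.array([[70,33,50],[70,7,50],[70,-7,50],[70,-33,50],[-70,33,50],[-70,7,50],[-70,-7,50],[-70,-33,50]])/1e3
pt=T([(120,60),(172,67),(205,74),(255,82),(62,343),(112,350),(150,358),(200,362)])
# scene: far(+x) end is image left/lower (camera at far side)
ps_mod=np.array([[-70,33,50],[-70,7,50]])/1e3
pS=S([(66,288),(148,375),(197,448),(450,62),(497,122),(530,155),(583,212)])
def guess(order):
    m=np.array(order)/1e3
    return m
ordA=[[70,-33,50],[70,7,50],[70,33,50],[-70,-33,50],[-70,-7,50],[-70,7,50],[-70,33,50]]
def fit(ptop,mtop,psc,msc,x0):
    def r(p):
        w=lambda m:m@Rz(p[2]).T+[p[0],p[1],0]
        return np.r_[(proj(F["top"],w(mtop))-ptop).ravel(),(proj(F["scene"],w(msc))-psc).ravel()]
    o=least_squares(r,x0,loss='soft_l1'); return o.x,r(o.x).reshape(-1,2)
x,res=fit(pt,mod,pS,guess(ordA),[.55,.2,-.2]); print("rack",x,np.degrees(x[2]));print(res.round(2).tolist())
x1,_=fit(pt,mod,pS[:0],guess(ordA)[:0],[.55,.2,-.2]);print("top only",x1)
x1,_=fit(pt[:0],mod[:0],pS,guess(ordA),[.55,.2,-.2]);print("scene only",x1)
E
```

```text
scene [0.97243337 0.636901   1.01469728]
top [ 0.20812828 -0.03457447  1.07193946]
rack [ 0.51451789  0.19051445 -0.09187947] -5.264305634212351
[[-0.63, -0.37], [-0.16, -0.2], [-0.9, -0.76], [-0.01, -0.79], [-1.01, 0.22], [0.16, 0.48], [-1.43, -0.23], [-0.23, 0.64], [-0.85, -1.31], [-1.19, 0.39], [-0.65, -0.29], [-0.38, -0.85], [0.46, -0.95], [0.02, -1.01], [0.37, -0.44]]
top only [ 0.51429719  0.18930385 -0.09207379]
scene only [ 0.5151226   0.19239339 -0.08532397]
```

Run:
```python
from h import *
T=lambda l:uncrop(l,6,(340,135)); S=lambda l:uncrop(l,8,(240,135))
# pack top z=100, x(dock) points image up-right ; +y up-left
mp=np.array([[40,21,100],[40,-21,100],[-40,21,100],[-40,-21,100],[0,30,76],[0,-30,76]])/1e3
pp=T([(318,198),(415,248),(232,368),(328,420),(0,0),(0,0)])[:4]; mp=mp[:4]
# shield top edge: scene corners on +y face: right image = ?
sc=S([(120,153),(485,97)]); tp=T([(303,68)])
ds=S([(138,383),(515,330),(148,488),(522,425)]) # dock +y side: rim and base
def r(p):
    x,y,a,yo,sx,sy,st,sa=p
    w=lambda m,d=0:m@Rz(a).T+[x,y,0]
    dock=np.array([[68,yo,48],[-68,yo,48],[68,yo,0],[-68,yo,0]])/1e3
    dock[:,1]=yo
    sh=lambda X,Y:np.array([[sx+X*np.cos(sa)-Y*np.sin(sa), sy+X*np.sin(sa)+Y*np.cos(sa),.15]])
    return np.r_[(proj(F["top"],w(mp))-pp).ravel(),(proj(F["scene"],w(dock))-ds).ravel(),
      (proj(F["scene"],w(np.r_[sh(.06,.003),sh(-.06,.003)]))-sc).ravel(),
      (proj(F["top"],w(sh(.06,0)))-tp).ravel(), [st]]
o=least_squares(r,[.45,-.15,-.5,.06,0,.0465,0,0],loss='soft_l1')
print(o.x.round(4),np.degrees(o.x[2]),r(o.x)[:-1].reshape(-1,2).round(2).tolist())
x,y,a=o.x[:3]
print("shield top centre world",Rz(a)[:2,:2]@o.x[4:6]+[x,y])
```

```text
[ 0.4652 -0.1891 -0.4476  0.0542 -0.001   0.046   0.      0.0056] -25.64678452183291 [[0.49, -1.43], [1.5, -0.8], [-1.98, 1.33], [-0.62, 1.91], [-1.8, 1.41], [1.05, -0.67], [-1.24, 0.19], [0.66, -0.6], [-0.43, 0.7], [0.54, -0.15], [0.24, 0.14]]
shield top centre world [ 0.48424692 -0.14718096]
```

```bash
cat >> h.py <<'E'
def plan(start,syaw,target,tyaw,n,first=None):
    """print rows; yaw deg. start/target xyz m."""
    p=np.array(start,float);y=np.radians(syaw);d=(np.array(target)-p);out=[]
    dy=np.radians(tyaw-syaw)
    for i in range(n):
        des=np.array(start)+d*(i+1)/n
        w=des-p; loc=np.array([np.cos(y)*w[0]+np.sin(y)*w[1],np.sin(y)*w[0]-np.cos(y)*w[1],-w[2]])
        row=np.round(loc*100,2); t=round(-np.degrees(dy/n),2)
        l=row/100
        p=p+[np.cos(y)*l[0]+np.sin(y)*l[1],np.sin(y)*l[0]-np.cos(y)*l[1],-l[2]]
        y=y-np.radians(t); out.append([*map(float,row),0,0,t])
    for k in range(0,n,5): print(out[k:k+5])
    print("end",p.round(4),round(np.degrees(y),2))
E
python3 - <<'E'
from h import *
plan([.278,-.559,.231],26.5,[.30,-.48,.331],69,5)
plan([.30,-.48,.331],69,[.484,-.147,.27],154.4,10)
E
```

```text
[[1.1, -1.22, -2.0, 0, 0, np.float64(-8.5)], [1.27, -1.04, -2.0, 0, 0, np.float64(-8.5)], [1.4, -0.84, -2.0, 0, 0, np.float64(-8.5)], [1.52, -0.63, -2.0, 0, 0, np.float64(-8.5)], [1.59, -0.39, -2.0, 0, 0, np.float64(-8.5)]]
end [ 0.3   -0.48   0.331] 69.0
[[3.77, 0.52, 0.61, 0, 0, np.float64(-8.54)], [3.65, 1.08, 0.61, 0, 0, np.float64(-8.54)], [3.44, 1.61, 0.61, 0, 0, np.float64(-8.54)], [3.17, 2.1, 0.61, 0, 0, np.float64(-8.54)], [2.83, 2.55, 0.61, 0, 0, np.float64(-8.54)]]
[[2.41, 2.94, 0.61, 0, 0, np.float64(-8.54)], [1.95, 3.27, 0.61, 0, 0, np.float64(-8.54)], [1.44, 3.52, 0.61, 0, 0, np.float64(-8.54)], [0.91, 3.7, 0.61, 0, 0, np.float64(-8.54)], [0.35, 3.79, 0.61, 0, 0, np.float64(-8.54)]]
end [ 0.484  -0.1469  0.27  ] 154.4
```

Request:
servo_tool([
  [[1.1,-1.22,-2.0,0,0,-8.5],[1.27,-1.04,-2.0,0,0,-8.5],[1.4,-0.84,-2.0,0,0,-8.5],[1.52,-0.63,-2.0,0,0,-8.5],[1.59,-0.39,-2.0,0,0,-8.5]],
], grip=1)

```text
clock: 0.78
position: [0.3006, -0.4799, 0.3318]
tool_rot: [-3.141, -0.0, 1.208]
force: [0.5, -0.3, -0.6]
grip_width: 0.0851
```

Request:
servo_tool([
  [[3.77,0.52,0.61,0,0,-8.54],[3.65,1.08,0.61,0,0,-8.54],[3.44,1.61,0.61,0,0,-8.54],[3.17,2.1,0.61,0,0,-8.54],[2.83,2.55,0.61,0,0,-8.54]],
])

```text
clock: 1.4
position: [0.393, -0.313, 0.3005]
tool_rot: [-3.141, -0.0, 1.954]
force: [-0.4, -0.8, 0.1]
grip_width: 0.0855
```

Request:
servo_tool([
  [[2.41,2.94,0.61,0,0,-8.54],[1.95,3.27,0.61,0,0,-8.54],[1.44,3.52,0.61,0,0,-8.54],[0.91,3.7,0.61,0,0,-8.54],[0.35,3.79,0.61,0,0,-8.54]],
])

```text
clock: 2.02
position: [0.4852, -0.1466, 0.2701]
tool_rot: [-3.142, -0.0, 2.699]
force: [1.4, -0.4, 0.3]
grip_width: 0.0858
```

```bash
cat > wr.py <<'E'
import sys,pickle
from h import *
from workcell import bot
st=bot.observe(); f=bot.grab_frame("wrist"); n=sys.argv[1]
pickle.dump((st,f),open(f"{n}.pkl","wb")); cv2.imwrite(f"pics/{n}.png",f["image"][:,:,::-1])
print(st["clock"],st["position"].round(4),st["tool_rot"].round(4),st["qpos"].round(2),st["force"].round(1))
E
python3 wr.py w1
```

```text
2.025 [ 0.4852 -0.1466  0.2701] [-3.1415 -0.      2.6987] [ 0.7   0.35 -0.67  1.83  0.25  1.04  1.06] [ 1.4 -0.4  0.3]
```

View pics/w1.png

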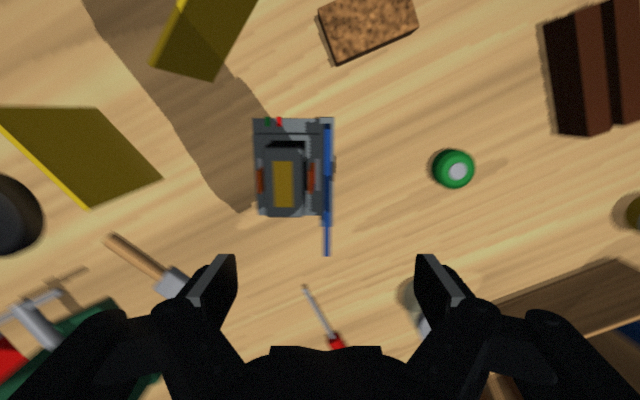

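The wrist picture shows the dock near (292,165), with the shield edge-on as a vertical blue line at x≈327, y 120–255. I'll overlay the estimate on an enlargement.

Run:
```python
from h import *
st,f=pickle.load(open("w1.pkl","rb"));c=wristcam(f,st)
im=f["image"][:,:,::-1][105:265,235:355]
s=4
im=cv2.resize(im,None,fx=s,fy=s,interpolation=cv2.INTER_CUBIC)
D=np.array([.4652,-.1891,0]);a=-.4476
def dr(X,col):
    for u,v in proj(c,np.array(X)/1e3@Rz(a).T+D):
        q=((u-235+.5)*s-.5,(v-105+.5)*s-.5); cv2.circle(im,(int(q[0]),int(q[1])),3,col,-1)
dr([[40,21,100],[40,-21,100],[-40,21,100],[-40,-21,100]],(0,255,0))
dr([[59,49,150],[59,43,150],[-61,49,150],[-61,43,150]],(255,255,0))
dr([[68,54.2,48],[-68,54.2,48],[68,-50.8,48],[-68,-50.8,48]],(0,0,255))
dr([[0,30,76],[0,-30,76]],(255,0,255))
cv2.imwrite("pics/w1o.png",im);print(im.shape)
```

```text
(640, 480, 3)
```

View pics/w1o.png

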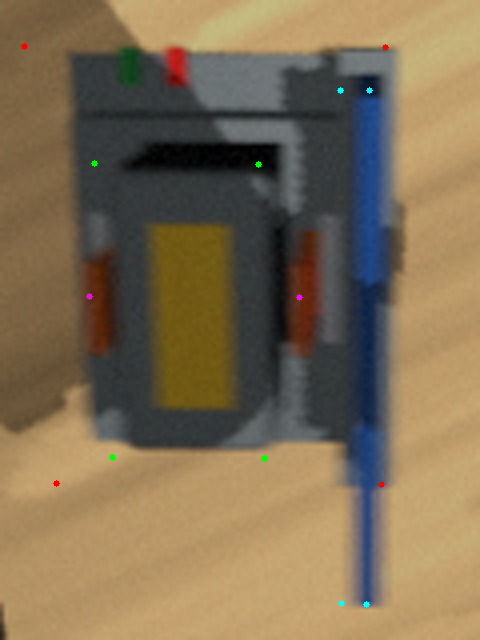

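Request:
servo_tool([
  [[0,0.2,2.5,0,0,0],[0,0,2.5,0,0,0],[0,0,2.0,0,0,0],[0,0,0,0,0,0]],
])

```text
clock: 2.58
position: [0.4849, -0.1458, 0.1994]
tool_rot: [-3.141, -0.002, 2.694]
force: [-0.5, 0.1, 0.2]
grip_width: 0.0854
```

```bash
python3 wr.py w2
python3 - <<'E'
from h import *
st,f=pickle.load(open("w2.pkl","rb"))
im=f["image"][:,:,::-1][60:320,220:460]
cv2.imwrite("pics/w2c.png",cv2.resize(im,None,fx=2.3,fy=2.3,interpolation=cv2.INTER_CUBIC))
E
```

```text
2.575 [ 0.4849 -0.1458  0.1994] [-3.1414e+00 -2.4000e-03  2.6938e+00] [ 0.66  0.44 -0.63  1.92  0.32  0.89  0.99] [-0.5  0.1  0.2]
```

View pics/w2c.png

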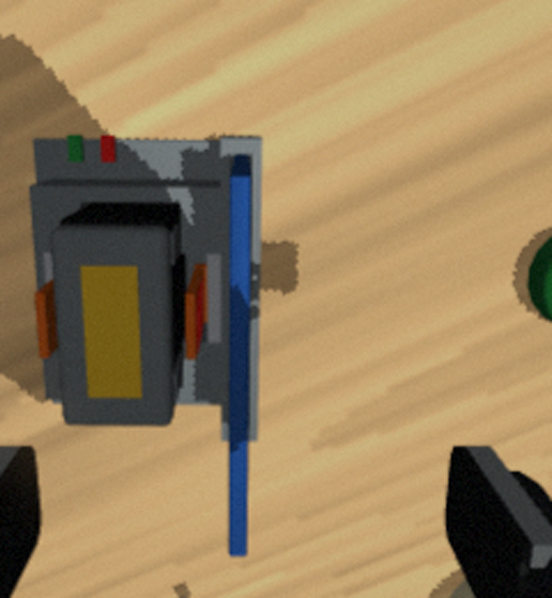

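Run:
```python
from h import *
st,f=pickle.load(open("w2.pkl","rb"));c=wristcam(f,st)
U=lambda l:uncrop(l,2.3,(220,60))
def bp(p,z):
    d=np.c_[(p-c["K"][:2,2])/c["K"][0,0],np.ones(len(p))]@c["R"]; C=-c["R"].T@c["t"]
    return (C+d*((z-C[2])/d[:,2])[:,None])[:,:2]
def rep(n,e):
    m=e.mean(0); print(n,"centre",m.round(4))
    return m
s=bp(U([(230,555),(247,555),(233,175),(250,175)]),.15)
v=s[:2].mean(0)-s[2:].mean(0); print("shield",s.mean(0),"len",np.hypot(*v),"yaw",np.degrees(np.arctan2(v[1],v[0])),np.hypot(*(s[0]-s[1])))
for nm,q in (("cap",[(68,424),(172,424),(58,228),(168,226)]),("patch",[(88,397),(142,397),(82,266),(138,266)])):
    s=bp(U(q),.1); v=s[:2].mean(0)-s[2:].mean(0); w=s[[0,2]].mean(0)-s[[1,3]].mean(0)
    print(nm,s.mean(0),"len",np.hypot(*v),np.hypot(*w),"yaw",np.degrees(np.arctan2(v[1],v[0])),np.degrees(np.arctan2(w[1],w[0]))-90)
```

```text
shield [ 0.48549968 -0.14618752] len 0.11935457407664847 yaw -26.230278043890383 0.005452112997523179
cap [ 0.46525849 -0.18652132] len 0.07495321608534126 0.03900589799400786 yaw -26.766440774087354 -205.23711695395554
patch [ 0.46584456 -0.18853498] len 0.0500497565234538 0.020084640718485 yaw -26.72779413668682 -205.75055849212555
```

Request:
servo_tool([
  [[-0.05,0,2.3,0,0,0.5],[0,0,2.3,0,0,0],[0,0,2.2,0,0,0],[0,0,1.5,0,0,0],[0,0,0,0,0,0]],
])

```text
clock: 3.25
position: [0.486, -0.146, 0.1172]
tool_rot: [-3.141, -0.001, 2.685]
force: [0.2, 0.2, 0.7]
grip_width: 0.0858
```

Request:
servo_tool([
  [[0,0,0,0,0,0],[0,0,0,0,0,0],[0,0,0,0,0,0],[0,0,0,0,0,0],[0,0,0,0,0,0]],
], grip=-1, squeeze=25)

```text
clock: 3.88
position: [0.4861, -0.1463, 0.1175]
tool_rot: [-3.141, 0.0, 2.685]
force: [-1.3, -0.1, 4.5]
grip_width: 0.0056
```

```bash
python3 wr.py w3
```

```text
3.875 [ 0.4861 -0.1463  0.1175] [-3.1413e+00  2.0000e-04  2.6852e+00] [ 0.6   0.55 -0.56  1.98  0.44  0.72  0.88] [-1.3 -0.1  4.5]
```

View pics/w3.png

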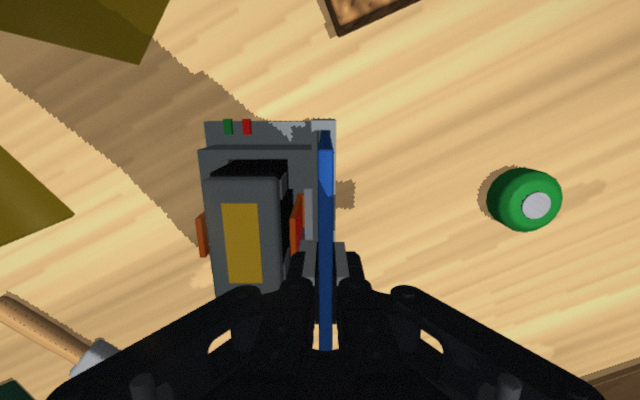

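The shield is gripped near pixel (325,270), with the opening reading 5.6 mm. Lifting straight up.

Request:
servo_tool([
  [[0,0,-1.0,0,0,0],[0,0,-2.0,0,0,0],[0,0,-3.0,0,0,0],[0,0,-3.0,0,0,0],[0,0,-3.0,0,0,0]],
])

```text
clock: 4.55
position: [0.486, -0.1458, 0.2388]
tool_rot: [3.141, 0.0, 2.686]
force: [-0.2, 0.1, 0.0]
grip_width: 0.0057
```

```bash
python3 wr.py w4
python3 - <<'E'
from h import *
plan([.4861,-.1463,.238],153.85,[.5145,.1905,.268],174.7,10)
E
```

```text
4.55 [ 0.486  -0.1458  0.2388] [3.1413e+00 1.0000e-04 2.6856e+00] [ 0.68  0.39 -0.66  1.87  0.28  0.98  1.02] [-0.2  0.1  0. ]
[[1.23, 3.15, -0.3, 0, 0, np.float64(-2.08)], [1.11, 3.19, -0.3, 0, 0, np.float64(-2.08)], [1.0, 3.23, -0.3, 0, 0, np.float64(-2.08)], [0.88, 3.26, -0.3, 0, 0, np.float64(-2.08)], [0.76, 3.3, -0.3, 0, 0, np.float64(-2.08)]]
[[0.64, 3.31, -0.3, 0, 0, np.float64(-2.08)], [0.52, 3.34, -0.3, 0, 0, np.float64(-2.08)], [0.4, 3.36, -0.3, 0, 0, np.float64(-2.08)], [0.28, 3.37, -0.3, 0, 0, np.float64(-2.08)], [0.15, 3.38, -0.3, 0, 0, np.float64(-2.08)]]
end [0.5145 0.1905 0.268 ] 174.65
```

View pics/w4.png

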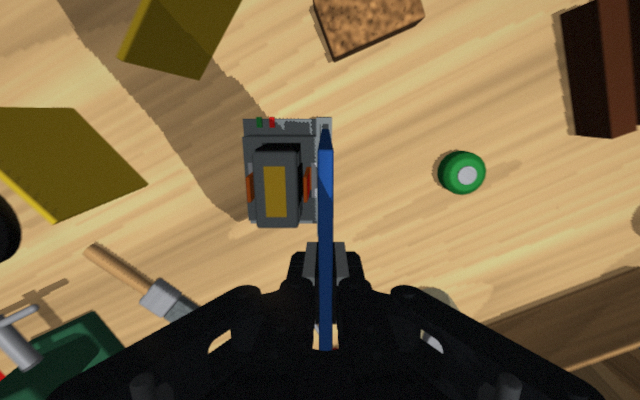

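The shield is clear of the slot and the pack is still seated (about 275,190). Moving to the rack.

Request:
servo_tool([
  [[1.23,3.15,-0.3,0,0,-2.08],[1.11,3.19,-0.3,0,0,-2.08],[1.0,3.23,-0.3,0,0,-2.08],[0.88,3.26,-0.3,0,0,-2.08],[0.76,3.3,-0.3,0,0,-2.08]],
])

```text
clock: 5.22
position: [0.5002, 0.0236, 0.2528]
tool_rot: [3.141, 0.0, 2.868]
force: [0.3, 0.1, -1.2]
grip_width: 0.0058
```

Request:
servo_tool([
  [[0.64,3.31,-0.3,0,0,-2.08],[0.52,3.34,-0.3,0,0,-2.08],[0.4,3.36,-0.3,0,0,-2.08],[0.28,3.37,-0.3,0,0,-2.08],[0.15,3.38,-0.3,0,0,-2.08]],
])

```text
clock: 5.85
position: [0.5144, 0.1919, 0.2678]
tool_rot: [3.142, 0.0, 3.05]
force: [-0.1, 0.5, -1.0]
grip_width: 0.0057
```

Request:
servo_tool([
  [[0,0,0,0,0,0],[0,0,0,0,0,0]],
])

```text
clock: 6.1
position: [0.5144, 0.1903, 0.2673]
tool_rot: [-3.141, -0.0, 3.048]
force: [0.3, -0.8, -0.4]
grip_width: 0.0059
```

```bash
python3 wr.py w5
python3 - <<'E'
from workcell import bot
import cv2,pickle
for n in ("scene","top"):
    f=bot.grab_frame(n); pickle.dump(f,open(f"{n}5.pkl","wb")); 
    i=f["image"][:,:,::-1]
    i=i[180:320,270:430] if n=="scene" else i[90:210,180:290]
    cv2.imwrite(f"pics/{n}5.png",cv2.resize(i,None,fx=4,fy=4,interpolation=cv2.INTER_CUBIC))
E
```

```text
6.1 [0.5144 0.1903 0.2673] [-3.1412e+00 -2.0000e-04  3.0480e+00] [ 0.12  0.46 -0.81  1.73  0.37  1.11  0.68] [ 0.3 -0.8 -0.4]
```

View pics/w5.png

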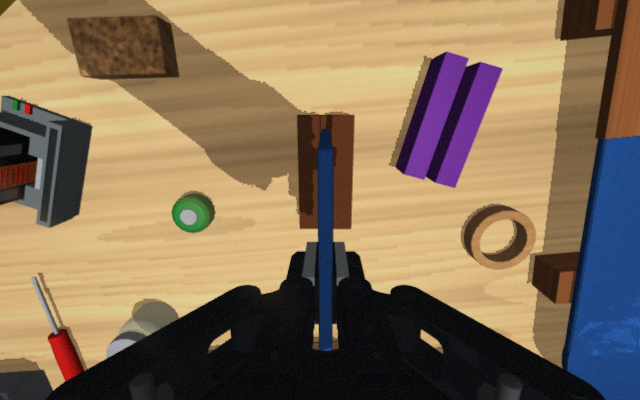

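View pics/scene5.png

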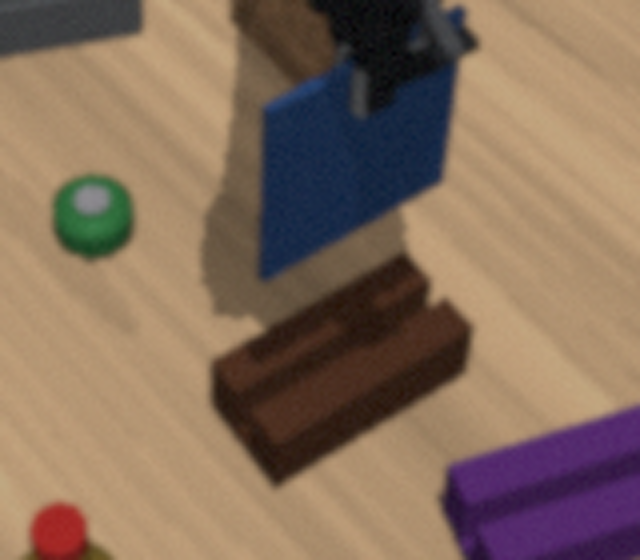

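Run:
```python
from h import *
st,f=pickle.load(open("w5.pkl","rb"));c=wristcam(f,st)
s=6;ox,oy=280,100
im=cv2.resize(f["image"][:,:,::-1][oy:oy+100*1+40,ox:ox+100][:100],None,fx=s,fy=s,interpolation=cv2.INTER_CUBIC)
im=cv2.resize(f["image"][:,:,::-1][100:240,280:370],None,fx=4.2,fy=4.2,interpolation=cv2.INTER_CUBIC)
x=np.array([.5145,.1905,-.0919])
for X in [[70,33,50],[70,-33,50],[-70,33,50],[-70,-33,50],[-70,7,50],[-70,-7,50],[70,7,50],[70,-7,50]]:
    q=proj(c,np.array(X)/1e3@Rz(x[2]).T+[x[0],x[1],0])[0]; print(X,q.round(1))
    cv2.circle(im,(int((q[0]-280+.5)*4.2),int((q[1]-100+.5)*4.2)),2,(0,255,0),-1)
cv2.imwrite("pics/w5c.png",im)
```

```text
[70, 33, 50] [350.8 228.1]
[70, -33, 50] [299.3 228.3]
[-70, 33, 50] [353.5 114.2]
[-70, -33, 50] [295.9 114.4]
[-70, 7, 50] [330.8 114.3]
[-70, -7, 50] [318.6 114.3]
[70, 7, 50] [330.5 228.2]
[70, -7, 50] [319.6 228.2]
```

View pics/w5c.png

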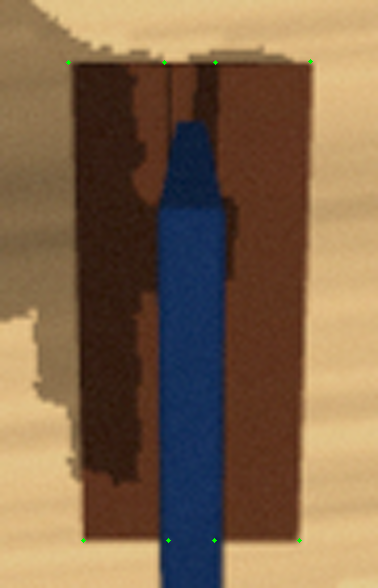

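Request:
servo_tool([
  [[0,0.06,2.5,0,0,0],[0,0,3.0,0,0,0],[0,0,2.5,0,0,0],[0,0,1.5,0,0,0],[0,0,0,0,0,0]],
])

```text
clock: 6.88
position: [0.5144, 0.191, 0.1719]
tool_rot: [-3.141, -0.001, 3.048]
force: [0.0, 0.3, -0.7]
grip_width: 0.0056
```

Request:
servo_tool([
  [[0,0,1.0,0,0,0],[0,0,1.2,0,0,0],[0,0,1.2,0,0,0],[0,0,1.0,0,0,0],[0,0,0,0,0,0]],
])

```text
clock: 7.5
position: [0.5142, 0.1913, 0.1275]
tool_rot: [-3.141, -0.001, 3.049]
force: [0.7, 0.9, -1.4]
grip_width: 0.006
```

```bash
python3 wr.py w6
python3 - <<'E'
from workcell import bot
import cv2,pickle
for n in ("scene",):
    f=bot.grab_frame(n); pickle.dump(f,open(f"{n}6.pkl","wb")); 
    i=f["image"][:,:,::-1]
    i=i[180:320,270:430] if n=="scene" else i[90:210,180:290]
    cv2.imwrite(f"pics/{n}6.png",cv2.resize(i,None,fx=4,fy=4,interpolation=cv2.INTER_CUBIC))
E
```

```text
7.5 [0.5142 0.1913 0.1275] [-3.1412e+00 -1.2000e-03  3.0486e+00] [ 0.04  0.63 -0.71  1.87  0.54  0.85  0.54] [ 0.7  0.9 -1.4]
```

View pics/w6.png

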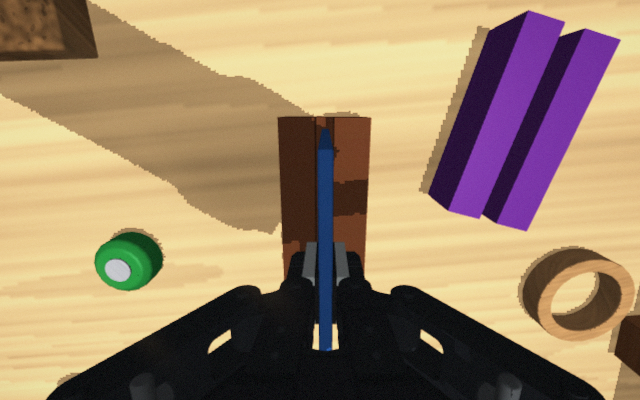

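View pics/scene6.png

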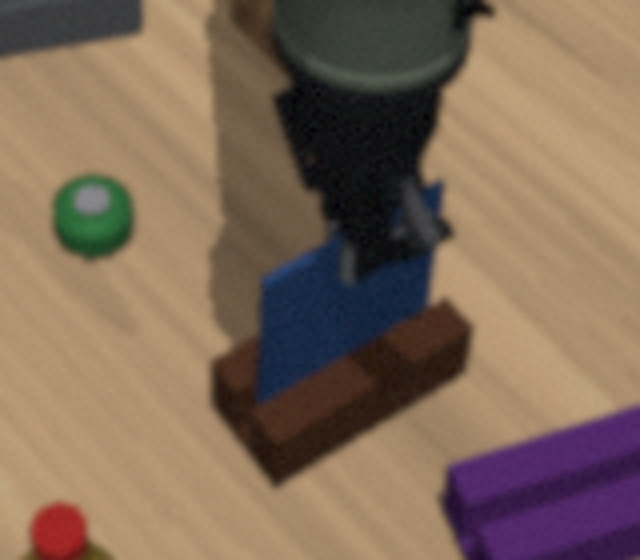

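The shield is inside the rack's slot (scene crop about 340,330), with its lower edge at roughly 20 mm. I'll lower it the last 10 mm and let go.

Request:
servo_tool([
  [[0,0,0.5,0,0,0],[0,0,0.4,0,0,0],[0,0,0.1,0,0,0],[0,0,0,0,0,0]],
])

```text
clock: 8.1
position: [0.5145, 0.1914, 0.1183]
tool_rot: [-3.142, -0.0, 3.048]
force: [0.3, -0.1, -1.2]
grip_width: 0.0056
```

Request:
servo_tool([
  [[0,0,0,0,0,0],[0,0,0,0,0,0],[0,0,0,0,0,0],[0,0,0,0,0,0],[0,0,0,0,0,0]],
], grip=1)

```text
clock: 8.72
position: [0.5146, 0.1914, 0.1183]
tool_rot: [3.142, 0.0, 3.048]
force: [-0.3, -0.9, 0.7]
grip_width: 0.0856
```

Request:
servo_tool([
  [[0,0,-1.5,0,0,0],[0,0,-3,0,0,0],[0,0,-3.5,0,0,0],[0,0,-3.5,0,0,0],[0,0,-2,0,0,0]],
])

```text
clock: 9.35
position: [0.5148, 0.1917, 0.2561]
tool_rot: [3.141, 0.002, 3.049]
force: [-0.2, -0.5, 0.5]
grip_width: 0.0854
```

```bash
python3 wr.py w7
python3 - <<'E'
from workcell import bot
import cv2,pickle
for n in ("scene",):
    f=bot.grab_frame(n); pickle.dump(f,open(f"{n}7.pkl","wb")); 
    i=f["image"][:,:,::-1]
    i=i[130:320,230:430]
    cv2.imwrite(f"pics/{n}7.png",cv2.resize(i,None,fx=3,fy=3,interpolation=cv2.INTER_CUBIC))
from h import *
plan([.5144,.1914,.2535],174.65,[.4658,-.1885,.24],153.5,10)
E
```

```text
9.35 [0.5148 0.1917 0.2561] [3.1406e+00 2.0000e-03 3.0486e+00] [ 0.12  0.47 -0.8   1.75  0.38  1.08  0.67] [-0.2 -0.5  0.5]
[[0.13, -3.83, 0.14, 0, 0, np.float64(2.12)], [-0.01, -3.83, 0.13, 0, 0, np.float64(2.12)], [-0.16, -3.82, 0.13, 0, 0, np.float64(2.12)], [-0.29, -3.82, 0.14, 0, 0, np.float64(2.12)], [-0.44, -3.81, 0.13, 0, 0, np.float64(2.12)]]
[[-0.57, -3.78, 0.14, 0, 0, np.float64(2.12)], [-0.72, -3.77, 0.13, 0, 0, np.float64(2.12)], [-0.86, -3.73, 0.14, 0, 0, np.float64(2.12)], [-0.99, -3.7, 0.13, 0, 0, np.float64(2.12)], [-1.13, -3.66, 0.14, 0, 0, np.float64(2.12)]]
end [ 0.4658 -0.1885  0.24  ] 153.45
```

View pics/w7.png

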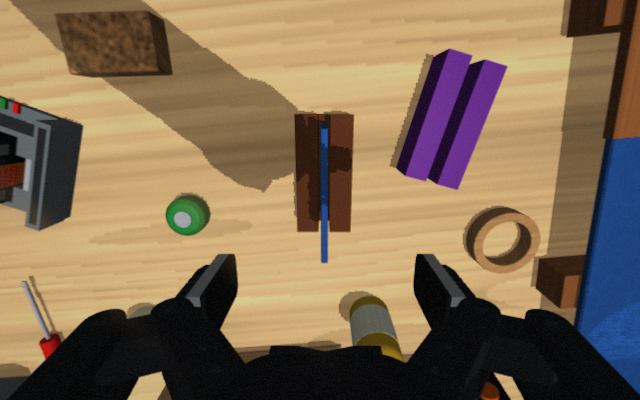

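View pics/scene7.png

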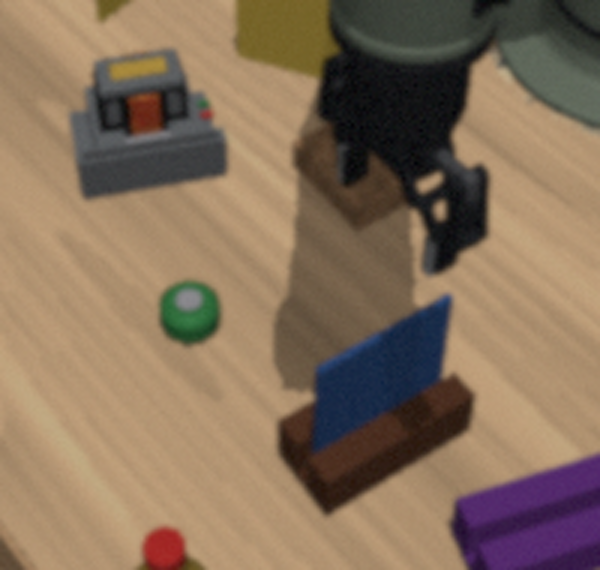

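The shield stands upright in the brown rack (scene crop about 380,370; wrist about 324,195), free of the fingers. Moving above the pack.

Request:
servo_tool([
  [[0.13,-3.83,0.14,0,0,2.12],[-0.01,-3.83,0.13,0,0,2.12],[-0.16,-3.82,0.13,0,0,2.12],[-0.29,-3.82,0.14,0,0,2.12],[-0.44,-3.81,0.13,0,0,2.12]],
])

```text
clock: 10.07
position: [0.4898, 0.0002, 0.2465]
tool_rot: [-3.142, -0.0, 2.862]
force: [0.8, -0.5, 0.6]
grip_width: 0.0851
```

Request:
servo_tool([
  [[-0.57,-3.78,0.14,0,0,2.12],[-0.72,-3.77,0.13,0,0,2.12],[-0.86,-3.73,0.14,0,0,2.12],[-0.99,-3.7,0.13,0,0,2.12],[-1.13,-3.66,0.14,0,0,2.12]],
])

```text
clock: 10.7
position: [0.4655, -0.1897, 0.2398]
tool_rot: [3.142, -0.0, 2.677]
force: [-0.4, -1.1, -0.5]
grip_width: 0.0853
```

Request:
servo_tool([
  [[0,0,2,0,0,0],[0,0,2,0,0,0],[0,0,0,0,0,0],[0,0,0,0,0,0]],
])

```text
clock: 11.2
position: [0.4663, -0.1884, 0.2005]
tool_rot: [3.141, 0.0, 2.679]
force: [0.5, -0.9, 0.7]
grip_width: 0.0854
```

```bash
python3 wr.py w8
python3 - <<'E'
from h import *
st,f=pickle.load(open("w8.pkl","rb"))
im=f["image"][:,:,::-1][80:300,225:425]
cv2.imwrite("pics/w8c.png",cv2.resize(im,None,fx=2.7,fy=2.7,interpolation=cv2.INTER_CUBIC))
E
```

```text
11.2 [ 0.4663 -0.1884  0.2005] [3.1415e+00 4.0000e-04 2.6787e+00] [ 0.75  0.43 -0.63  1.93  0.32  0.89  1.07] [ 0.5 -0.9  0.7]
```

View pics/w8c.png

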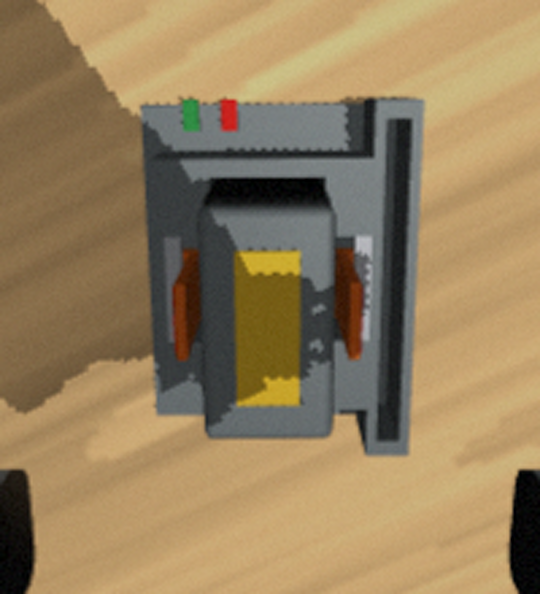

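Run:
```python
from h import *
st,f=pickle.load(open("w8.pkl","rb"));c=wristcam(f,st)
U=lambda l:uncrop(l,2.7,(225,80))
def bp(p,z):
    d=np.c_[(p-c["K"][:2,2])/c["K"][0,0],np.ones(len(p))]@c["R"]; C=-c["R"].T@c["t"]
    return (C+d*((z-C[2])/d[:,2])[:,None])[:,:2]
R=Ro.from_euler('xyz',st["tool_rot"]).as_matrix()
for nm,q,z in (("cap",[(207,437),(330,437),(202,205),(331,205)],.1),("patch",[(236,406),(300,406),(235,251),(301,251)],.1),
  ("catchtop",[(176,358),(362,358),(176,280),(362,280)],.092)):
    s=bp(U(q),z); v=s[:2].mean(0)-s[2:].mean(0)
    d=np.r_[s.mean(0)-st["position"][:2],0]@R
    print(nm,s.mean(0).round(4),"tool dxy mm",(d*1e3).round(2),"len",np.hypot(*v).round(4),np.hypot(*(s[0]-s[1])).round(4),"yaw",np.degrees(np.arctan2(v[1],v[0])).round(2), "tool",np.degrees(st["tool_rot"][2])-180)
```

```text
cap [ 0.4645 -0.188 ] tool dxy mm [ 1.73 -0.43 -0.  ] len 0.0752 0.0399 yaw -26.21 tool -26.524400310596036
patch [ 0.466  -0.1886] tool dxy mm [ 0.19 -0.3  -0.  ] len 0.0505 0.0205 yaw -26.68 tool -26.524400310596036
catchtop [ 0.4649 -0.1877] tool dxy mm [ 1.51  0.   -0.  ] len 0.026 0.0605 yaw -26.66 tool -26.524400310596036
```

Request:
servo_tool([
  [[0.08,-0.03,3.0,0,0,0],[0,0,3.0,0,0,0],[0,0,3.0,0,0,0],[0,0,2.0,0,0,0],[0,0,0,0,0,0]],
])

```text
clock: 11.88
position: [0.465, -0.1882, 0.0895]
tool_rot: [-3.142, -0.001, 2.679]
force: [0.4, 0.3, 0.7]
grip_width: 0.0853
```

Request:
servo_tool([
  [[0,0,1.4,0,0,0],[0,0,1.2,0,0,0],[0,0,0.9,0,0,0],[0,0,0,0,0,0]],
])

```text
clock: 12.38
position: [0.4649, -0.1883, 0.0542]
tool_rot: [-3.142, -0.001, 2.678]
force: [1.4, -0.5, 0.3]
grip_width: 0.0855
```

```bash
python3 wr.py w9
```

```text
12.375 [ 0.4649 -0.1883  0.0542] [-3.1416e+00 -1.0000e-03  2.6784e+00] [ 0.63  0.65 -0.49  2.03  0.53  0.59  0.88] [ 1.4 -0.5  0.3]
```

View pics/w9.png

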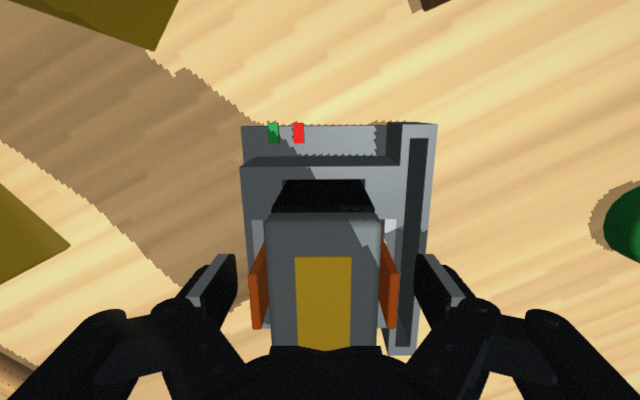

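The pads straddle both orange catches, at about (258,290) and (390,285), and are centred. Closing with 35 N.

Request:
servo_tool([
  [[0,0,0,0,0,0],[0,0,0,0,0,0],[0,0,0,0,0,0],[0,0,0,0,0,0],[0,0,0,0,0,0]],
], grip=-1, squeeze=40)

```text
clock: 13.05
position: [0.4653, -0.189, 0.0555]
tool_rot: [-3.141, 0.001, 2.678]
force: [-3.5, -1.8, 10.6]
grip_width: 0.0481
```

```bash
python3 wr.py w10
```

```text
13.05 [ 0.4653 -0.189   0.0555] [-3.1410e+00  1.0000e-03  2.6782e+00] [ 0.63  0.65 -0.49  2.03  0.53  0.59  0.88] [-3.5 -1.8 10.6]
```

View pics/w10.png

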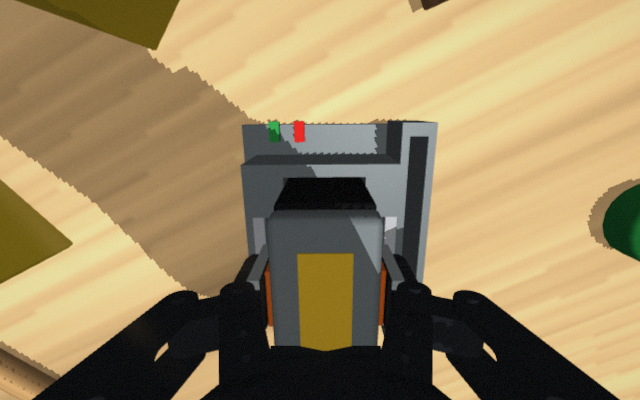

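Both catches are pressed in: the opening is 48.1 mm, about the 49 mm expected. I actually set the squeeze to 40 N. Lifting straight up.

Request:
servo_tool([
  [[0,0,-0.6,0,0,0],[0,0,-0.8,0,0,0],[0,0,-1.0,0,0,0],[0,0,-1.0,0,0,0],[0,0,-1.0,0,0,0]],
])

```text
clock: 13.72
position: [0.4652, -0.1885, 0.0996]
tool_rot: [3.142, 0.0, 2.678]
force: [0.3, -0.3, -3.7]
grip_width: 0.0478
```

Request:
servo_tool([
  [[0,0,-1.5,0,0,0],[0,0,-2,0,0,0],[0,0,-2,0,0,0],[0,0,-2,0,0,0],[0,0,-1,0,0,0]],
])

```text
clock: 14.35
position: [0.4654, -0.1885, 0.1852]
tool_rot: [3.142, 0.001, 2.678]
force: [0.3, 0.2, -5.5]
grip_width: 0.0483
```

Request:
servo_tool([
  [[0,0,-0.5,0,0,0],[0,0,0,0,0,0],[0,0,0,0,0,0],[0,0,0,0,0,0],[0,0,0,0,0,0]],
])

```text
clock: 14.98
position: [0.4651, -0.1884, 0.1886]
tool_rot: [3.142, -0.0, 2.678]
force: [0.3, -0.1, -4.1]
grip_width: 0.0479
```

```bash
python3 wr.py w11
python3 - <<'E'
from workcell import bot
import cv2
f=bot.grab_frame("scene"); cv2.imwrite("pics/scene11.png",f["image"][:,:,::-1])
i=f["image"][:,:,::-1][70:320,230:430]; cv2.imwrite("pics/scene11c.png",cv2.resize(i,None,fx=2.4,fy=2.4,interpolation=cv2.INTER_CUBIC))
print(bot.observe()["grip_width"],bot.observe()["qd"].round(3))
E
```

```text
14.975 [ 0.4651 -0.1884  0.1886] [ 3.1416e+00 -4.0000e-04  2.6785e+00] [ 0.75  0.44 -0.63  1.94  0.34  0.86  1.05] [ 0.3 -0.1 -4.1]
0.04783426638497297 [ 0.002 -0.001 -0.001 -0.001 -0.001 -0.001  0.   ]
```

View pics/w11.png

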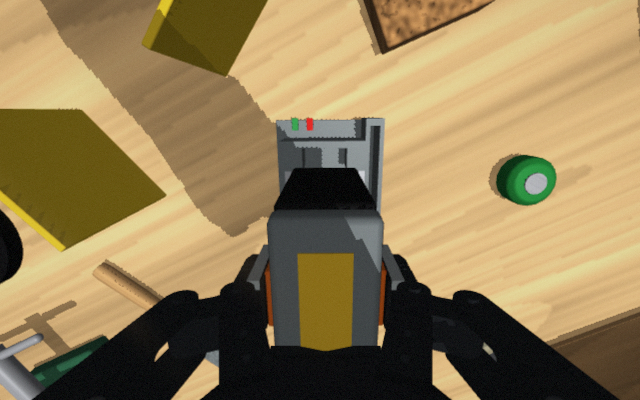

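View pics/scene11c.png

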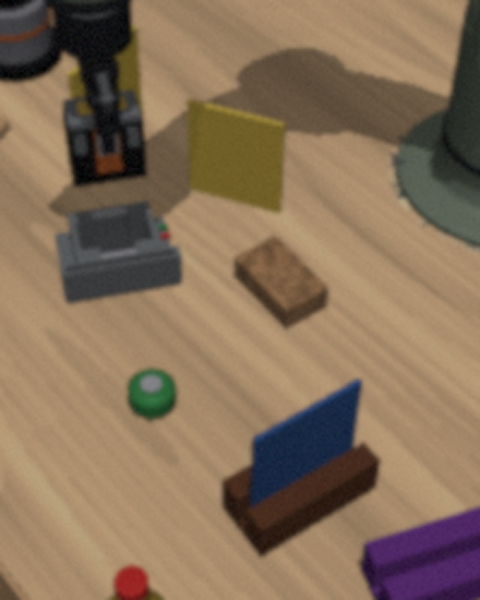

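The pack hangs level in the gripper, about 13 cm above the empty dock (scene crop 105,150). The shield stands in the rack (305,440), and the forces are steady. Handing in.

```bash
python3 -c "
from workcell import bot
print(bot.job_done()); s=bot.observe(); print(s['clock'],s['grip_width'],s['force'])"
```

```text
the job is handed in; nothing more can be done
None
the job is handed in; nothing more can be done
```

I moved the blue shield from the dock's slot into the dark wooden rack and let go of it there. Then I pinched the pack's two catches with a 40 N grip and lifted the pack straight up. I handed the job in at about 15 s, still holding the pack; the hand-in reports no verdict.

**Pack:** The last checks showed it about 13 cm above its seat, level and clear of the dock. The opening was 47.8 mm, against 49 mm for catches pressed fully in. The measured load was a steady 4–5 N, and joint speeds were near zero.

**Shield:** The last scene picture shows it upright in the rack's slot, with the fingers nowhere near it.

**Bystanders:** Those visible in the last pictures looked undisturbed, and I measured no contact near them. I did not measure their positions again at the end.

No check failed. The one disagreement was that the first pose estimate from the fixed cameras was about 3 mm off for the dock. I corrected it with close-up wrist pictures before each dock grasp.

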